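Shut off the red air valve under the sliding cover

TASK

Push the yellow cover of the air valve box all the way to the left by its black rib, so that the two valves under it are uncovered, then push the red handle a quarter turn until it is fully shut, pointing away from the robot, and leave the blue handle as it is. Use only the fingertips or the outside of the fingers: do not grip the rib or the handle, and leave the jar, the spool and the screwdriver where they are.

Things in the scene. Friction and masses are not known exactly. Their poses are not given: they have to be found in the camera images.
- box: Grey air valve box fixed on the bench, 225 (x) x 240 (y) x 71 mm; origin at the centre of its underside, x away from the robot, y to the left, z up. Right half (y -114 to -3, x +-106 mm inside): valve chamber, open-topped under the cover. Left half: closed at 58 mm, the cover is pushed over it. Rails along y, 14 mm wide, 71 mm high, on the front and back edges. Brass hose ends on the right side.
- cover (a joint): Travel of the flat yellow cover (203 x 116 x 5 mm, top face 65 mm above the bench) along the box's +y, in m: 0 = chamber closed, 0.115 = fully aside at its stop. It starts at 0 to 0.02, cannot be lifted out, slides with about 2 N of friction and stays where it is left.
- rib (a point): Foot of the black rib on the cover, at the centre of the cover's top face, 65 mm above the bench; moves with the cover. The rib is 80 (box x) x 12 (box y) x 22 mm high. Push its right (-y) face towards +y; pressing both of its long faces at once counts as gripping.
- red_valve: Brass ball valve with the red handle, fixed in the box and aligned with it; origin on the handle's vertical turning axis, at bench height. The two valves stand in the box at x = -38 and +46, y = -30 mm; red may be in either place. Brass valve and pipe under the handle reach 33 mm high near the axis, 27 mm elsewhere.
- blue_valve: The same valve with the blue handle, in the other place; origin on its handle's turning axis, at bench height.
- red_handle (a joint): Turn of the red handle, rad, counter-clockwise from above: 0 = open, handle points to the box's -y (right); 1.571 = shut at its stop, handle points to the box's +x (away from the robot). Starts at 0 to 0.3. Turning friction 0.1 N m (about 3 N at 40 mm); stays where it is left.
- blue_handle (a joint): Turn of the blue handle, same meaning; starts at 0 to 0.25.
- red_tip (a point): End of the red handle, 52 mm from the turning axis, 45 mm above the bench. The handle is a bar 14 mm wide from 39 to 50 mm above the bench, with a round hub of radius 10.5 mm. To shut it, push the side that faces the robot; pressing both sides at once counts as gripping.
- blue_tip (a point): End of the blue handle, 52 mm from its turning axis; same bar.
- jar: Small clear parts jar with a blue lid, 42 mm across, 41 mm high, loose, standing right of the box; origin at the centre of its underside.
- spool: Spool of solder with blue flanges, 50 mm across, 36 mm high, loose, standing right of the box; origin at the centre of its underside.
- screwdriver: Amber-handled screwdriver, 190 x 26 mm, loose, lying away from the robot along the right of the jar and the spool; origin under its middle.

How it is judged:
By the outcome, as a careful person would: the job done as asked, in the order asked, and still so for the second after the job is handed in, with the robot touching nothing.
It also fails if it takes over 40 s, if anything falls off the work surface, if the arm or the gripper's body presses on something with over 40 N, if the wrist force passes 120 N, or if a joint passes its speed limit or range.

ROBOT

A 6-joint arm with a two-finger parallel gripper is mounted at the origin on a cart in front of the work surface, level with it; the furniture and walls round the work are solid. World frame = base frame: x ahead of the robot, y to its left, z up, the work surface at z = 0. Lengths are in m, angles in rad, forces in N, time in s.
With the tool pointing down it reaches from about 0.425 to 1.125 m from the base axis. Payload 14.9 kg.
Tool frame: the origin (TCP) lies at the centre of the arm's flange, where the gripper is bolted on; the fingertips stand 191 mm ahead of it and the grasp point (between the pads) lies 172 mm ahead of it (manip.hold_point_z is the distance from the TCP to the grasp point, in m); z points along the fingers, y is the direction in which the jaws open and shut (so a half turn about z gives the same grasp; the last joint's range is limited). The gripper opens to 91 mm and grips with 3 to 60 N. Pads are 32 mm wide; open, the fingers measure 118 mm over their backs; the gripper's body (76 mm by 178 mm) begins 60 mm behind the grasp point.
Start: joints at [-1.215, 0.379, 1.734, -0, 1.028, -0.033], TCP at [0.265, -0.648, 0.405] pointing down, gripper open.
Joint ranges: [-2.77, 2.77], [-0.74, 2.19], [0, 2.66], [-1.06, 4.2], [0.31, 2.87], [-3.08, 3.08]. Speed limits (rad/s): [1.89, 1.89, 2.39, 3.14, 3.14, 3.14].

INTERFACE

Orientations are given as a rotation vector (axis times angle).
In Python, from plant import sensors, viewer, job, manip gives the robot as it stands. The module is installed in compiled form; this text tells all that it offers.
- The arm moves only by the tool move_arm, never from a script. Its argument "commands" is a list that holds one entry, the list of rows, each a list of 4 numbers: the shift along the tool's x, y, z in m, then the turn about the tool's z in rad. In form: [[[dx, dy, dz, twist], ...]]. A call has 1 to 12 rows; each row shifts and turns the pose as measured when the row begins, along the tool's axes as they then stand; what a row does not reach is not made up. A row lasts 1/10 s, in which the tool goes at most 50 mm and 8.59 degrees, less where a joint would pass 70% of its speed; a pose out of reach is approached as far as the arm can. A call is refused whole if a number of a shift passes 0.05 or a number of a turn 0.15, either way. A call with a gripper value outside its range is refused whole. "hand" is the gripper command: -1 is fully open, 1 is shut, values between are in proportion, set as the call begins (left out, the last holds). The fingers move at their own pace and stop on an object; "newtons" is the grip in N (left out, the last holds). Time passes only in rows, so rows that do not move let the fingers close. It gives the time, the measured TCP pose, the force and the opening at its end, in the units of the state.
- sensors.get_state(): the state, without advancing time (a new reading comes with each control period).
- viewer.grab_frame(name): name is "scene" or "side" or "wrist"; returns a dict with "frame" (384x512x3 uint8, red, green, blue), "mtx" (3x3 intrinsics, pixels), "pose" (4x4, takes a point from camera to world coordinates). Camera axes: x right, y down, z forward; pixel columns grow to the right and rows downward; lengths in m; the calibration is good to about 2 mm. The wrist camera is an equidistant fisheye: a pixel r from the principal point sees the ray r / f radians off the axis. A picture is of the moment at which its call begins. There is no depth.
- job.sign_off(): hands the job in, once; it reports no verdict.
The state is a dict: "t": time; "joint_positions": joint angles; "qd": joint speeds; "tau": joint torques, N m; "position": TCP position; "tool_rot": TCP orientation; "force": force on the tool from outside, world axes, zero at the start; "ft_torque": the same for the moment, N m; "width": opening from 0.0 (shut) to 1.0 (fully open).
Only numpy, scipy, OpenCV 4.12 (cv2) and the standard library are available. Lean on these libraries where they do the work, as an engineer would, in place of code of your own. Each camera call takes 0.05 s, during which the arm holds its last target. There are 200 camera calls.

## Working session

There is one attempt and no reset: what is moved stays moved. The work goes in short steps, Python scripts to look and compute and a tool call to move; the robot and the scene stay as the last step left them, time stands still between calls to the robot, and variables do not carry over. Pictures are saved under pics/ and viewed, about 8 in all and at most 12, crops included, and the job is handed in when it is done.

Besides the shell and the picture viewer there is one more tool, called after ">>>" by a JSON object that holds its "fn" and its "kwargs", one argument or row to a line. move_arm: Moves the arm, as the interface text tells. Its arguments: {"type":"object","properties":{"commands":{"type":"array"},"hand":{"type":"number"},"newtons":{"type":"number"}},"required":["commands"]}

```bash
mkdir -p pics; cat > h.py <<'E'
import numpy as np, cv2
from plant import sensors, viewer, job, manip
def grab(n,fn=None):
    f=viewer.grab_frame(n)
    if fn: cv2.imwrite('pics/'+fn,cv2.cvtColor(f['frame'],cv2.COLOR_RGB2BGR))
    return f
def ray(f,u,v,fish=False):
    K=f['mtx'];x=(u-K[0,2])/K[0,0];y=(v-K[1,2])/K[1,1]
    if fish:
        r=np.hypot(x,y);s=np.sin(r)/r if r>1e-9 else 1;d=np.array([x*s,y*s,np.cos(r)])
    else: d=np.array([x,y,1.])
    return f['pose'][:3,3],f['pose'][:3,:3]@d
def onz(f,u,v,z,fish=False):
    o,d=ray(f,u,v,fish);return o+d*(z-o[2])/d[2]
E
python3 - <<'E'
from h import *
a=grab('scene');b=grab('side');c=grab('wrist')
im=np.vstack([np.hstack([a['frame'],b['frame']])])
np.savez('f0.npz',**{k+n:f[k] for n,f in zip('abc',(a,b,c)) for k in f})
for f in (a,b,c): print(f['pose'][:3,3].round(3),f['pose'][:3,2].round(2),f['mtx'].round(1).tolist())
s=sensors.get_state();print({k:np.round(v,3) for k,v in s.items()})
cv2.imwrite('pics/a.png',a['frame'][:,:,::-1]);cv2.imwrite('pics/b.png',b['frame'][:,:,::-1])
E
```

```text
[-0.045 -0.589  0.557] [ 0.7   0.41 -0.59] [[418.4, 0.0, 257.0], [0.0, 418.4, 192.5], [0.0, 0.0, 1.0]]
[ 0.501 -0.868  0.621] [ 0.07  0.76 -0.65] [[368.6, 0.0, 245.0], [0.0, 368.6, 191.0], [0.0, 0.0, 1.0]]
[ 0.341 -0.617  0.384] [-0.27 -0.11 -0.96] [[297.3, 0.0, 250.4], [0.0, 297.3, 189.2], [0.0, 0.0, 1.0]]
{'t': np.float64(0.15), 'joint_positions': array([-1.215,  0.379,  1.735, -0.   ,  1.029, -0.033]), 'qd': array([-0.001, -0.002, -0.001,  0.001,  0.001, -0.   ]), 'tau': array([ 1.0000e-03, -7.6411e+01, -4.3465e+01,  6.5000e-02,  4.1000e-02,
       -0.0000e+00]), 'position': array([ 0.265, -0.648,  0.404]), 'tool_rot': array([-3.082, -0.607,  0.   ]), 'force': array([-0.276,  0.059, -0.086]), 'ft_torque': array([-0.018, -0.027, -0.028]), 'width': np.float64(0.999)}
```

View pics/a.png

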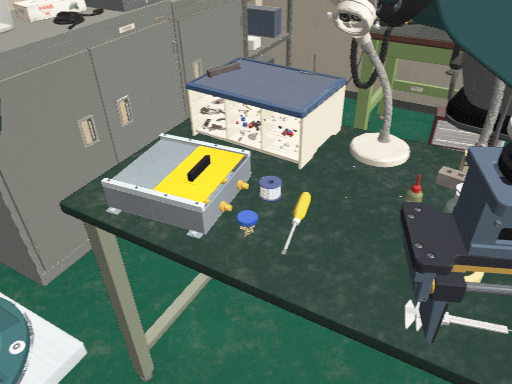

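View pics/b.png

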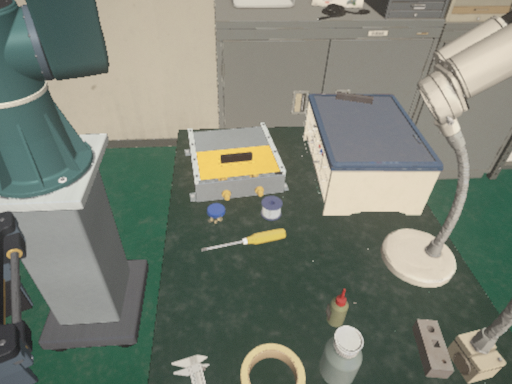

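The scene view shows the box at about (105–250, 135–235), with the rib at (200,168), jar (248,222), spool (270,187) and screwdriver (297,220). The side view shows the box at (190–285, 128–198) and the rib at (236,157). I'll cast the cover's yellow mask onto z = 0.065.

```bash
python3 - <<'E'
from h import *
d=np.load('f0.npz')
def reg(n,mask,z):
    f={k:d[k+n] for k in('mtx','pose')}
    c=max(cv2.findContours(mask.astype(np.uint8),cv2.RETR_EXTERNAL,cv2.CHAIN_APPROX_NONE)[0],key=cv2.contourArea)
    p=np.array([onz(f,u,v,z)[:2] for u,v in c[:,0]],np.float32)
    return c,p
for n in 'ab':
    im=d['frame'+n];h=cv2.cvtColor(im,cv2.COLOR_RGB2HSV)
    y=(h[...,0]>22)&(h[...,0]<32)&(h[...,1]>200)&(h[...,2]>150)
    c,p=reg(n,y,.065)
    r=cv2.minAreaRect(p*1000); print(n,'cover',r,cv2.boxPoints(r).round(0).tolist())
    x0,y0,w,hh=cv2.boundingRect(c)
    k=np.zeros(y.shape,bool);k[y0:y0+hh,x0:x0+w]=(im[y0:y0+hh,x0:x0+w].max(2)<50)
    hull=np.zeros(y.shape,np.uint8);cv2.fillPoly(hull,[cv2.convexHull(c)],1);k&=hull>0
    c,p=reg(n,k,.087); r=cv2.minAreaRect(p*1000);print(n,'rib@87',r, cv2.boundingRect(c))
    b=(h[...,0]>105)&(h[...,0]<125)&(h[...,1]>150)&(h[...,2]>80)
    N,_,st,ce=cv2.connectedComponentsWithStats(b.astype(np.uint8))
    f={k:d[k+n] for k in('mtx','pose')}
    for i in range(1,N):
        if st[i,4]>40: print(n,'blue',st[i],ce[i].round(0),onz(f,*ce[i],.038).round(3))
E
```

```text
a cover ((545.070556640625, -103.97984313964844), (187.24020385742188, 114.13007354736328), 5.981629371643066) [[446.0, -57.0], [458.0, -170.0], [644.0, -151.0], [632.0, -37.0]]
a rib@87 ((528.42919921875, -113.97779846191406), (98.68827056884766, 21.72849464416504), 6.457264423370361) (188, 155, 22, 26)
a blue [237 214  21  13 138] [247. 220.] [ 0.477 -0.258  0.038]Traceback (most recent call last):
  File "<stdin>", line 11, in <module>
  File "<stdin>", line 5, in reg
ValueError: max() iterable argument is empty
```

```bash
python3 - <<'E'
from h import *
d=np.load('f0.npz')
for n in 'ab':
    im=d['frame'+n];h=cv2.cvtColor(im,cv2.COLOR_RGB2HSV);f={k:d[k+n] for k in('mtx','pose')}
    if n=='b': print(im[163,215],h[163,215],im[157,236],im[211,216],im[203,272])
    y=((h[...,0]>18)&(h[...,0]<32)&(h[...,1]>190)&(h[...,2]>130)).astype(np.uint8)
    c=max(cv2.findContours(y,0,cv2.CHAIN_APPROX_NONE)[0],key=cv2.contourArea)
    q=cv2.approxPolyDP(cv2.convexHull(c),3,True)[:,0]
    for u,v in q: print(n,u,v,onz(f,u,v,.065).round(3))
    hull=np.zeros(y.shape,np.uint8);cv2.fillPoly(hull,[cv2.convexHull(c)],1)
    k=((im.max(2)<60)&(hull>0)).astype(np.uint8)
    c=max(cv2.findContours(k,0,cv2.CHAIN_APPROX_NONE)[0],key=cv2.contourArea)
    for u,v in cv2.approxPolyDP(c,2,True)[:,0]: print(n,'rib',u,v,onz(f,u,v,.065).round(3),onz(f,u,v,.087).round(3))
cv2.imwrite('pics/c.png',np.hstack([cv2.resize(d['frameb'][115:245,150:300,::-1],None,fx=4,fy=4)]))
E
```

```text
a 242 155 [ 0.642 -0.147  0.065]
a 204 201 [ 0.46  -0.172  0.065]
a 154 189 [ 0.445 -0.058  0.065]
a 200 146 [ 0.631 -0.038  0.065]
a rib 208 155 [ 0.606 -0.079  0.065] [ 0.577 -0.102  0.087]
a rib 188 173 [ 0.525 -0.084  0.065] [ 0.499 -0.106  0.087]
a rib 189 180 [ 0.504 -0.102  0.065] [ 0.48  -0.124  0.087]
a rib 209 163 [ 0.579 -0.101  0.065] [ 0.551 -0.122  0.087]
[239 207 117] [ 22 130 239] [84 70 60] [107 127 176] [ 92  95 126]Traceback (most recent call last):
  File "<stdin>", line 7, in <module>
ValueError: max() iterable argument is empty
```

The cover lies at roughly (0.54, −0.105), at a yaw of about 6.5°. This agrees with the given sizes and with the rib, so I'll move above it and measure from close by.

>>> {"fn": "move_arm", "kwargs": {
  "commands": [
    [[0, 0, 0, 0.138], [0, 0, 0, 0.138], [0.029, -0.04, 0, 0], [0.029, -0.04, 0, 0], [0.029, -0.04, 0, 0], [0.029, -0.04, 0, 0], [0.029, -0.04, 0, 0], [0.029, -0.04, 0, 0], [0.029, -0.04, 0, 0], [0.029, -0.04, 0, 0], [0.029, -0.04, 0, 0], [0.029, -0.04, 0, 0]]
  ],
  "hand": 1,
  "newtons": 10
}}

```text
t: 1.35
position: [0.514, -0.2158, 0.4028]
tool_rot: [-3.137, -0.146, 0.001]
force: [-0.3, -0.7, 0.2]
width: 0.01
```

```bash
python3 - <<'E'
from h import *
from scipy.spatial.transform import Rotation as R
c=grab('wrist');np.savez('f1.npz',**c)
s=sensors.get_state();print(s['t'],s['position'].round(4),R.from_rotvec(s['tool_rot']).as_matrix().round(3).tolist(),s['width'],s['force'].round(1))
cv2.imwrite('pics/w1.png',c['frame'][:,:,::-1]); print(c['pose'].round(3).tolist())
E
```

```text
1.4 [ 0.5165 -0.2114  0.4029] [[0.995, 0.095, 0.0], [0.095, -0.995, 0.003], [0.0, -0.003, -1.0]] 0.006739062685885802 [ 0.8  2.8 -0. ]
[[0.092, -0.953, -0.288, 0.595], [-0.996, -0.089, -0.024, -0.208], [-0.002, 0.289, -0.957, 0.383], [0.0, 0.0, 0.0, 1.0]]
```

View pics/w1.png

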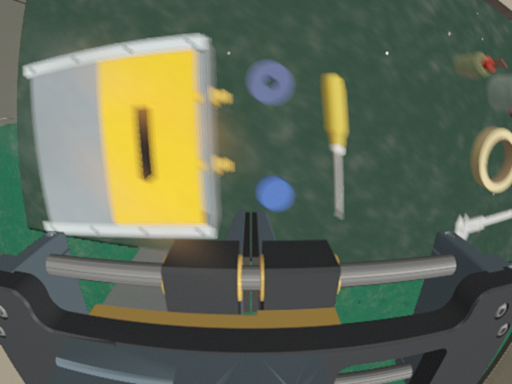

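The near view is slightly motion-blurred. The cover spans (100–200, 50–227), the rib is at (144,143), the spool at (271,82) and the jar at (275,194). I'll take another frame now that the arm is still and measure from it.

```bash
python3 - <<'E'
from h import *
c=grab('wrist')
c=grab('wrist');im=c['frame'];h=cv2.cvtColor(im,cv2.COLOR_RGB2HSV)
y=((h[...,0]>18)&(h[...,0]<32)&(h[...,1]>180)&(h[...,2]>130)).astype(np.uint8);y[:,212:]=0
k=max(cv2.findContours(cv2.morphologyEx(y,cv2.MORPH_OPEN,np.ones((5,5))),0,cv2.CHAIN_APPROX_NONE)[0],key=cv2.contourArea)
P=np.array([onz(c,u,v,.065,True)[:2]*1000 for u,v in k[:,0]],np.float32)
r=cv2.minAreaRect(P);print('cover',r,cv2.boxPoints(r).round(0).tolist())
hull=np.zeros(y.shape,np.uint8);cv2.fillPoly(hull,[cv2.convexHull(k)],1)
m=((im.max(2)<110)&(hull>0)).astype(np.uint8)
k=max(cv2.findContours(m,0,cv2.CHAIN_APPROX_NONE)[0],key=cv2.contourArea)
for z in(.065,.087):
    P=np.array([onz(c,u,v,z,True)[:2]*1000 for u,v in k[:,0]],np.float32)
    r=cv2.minAreaRect(P);print('rib',z,r,cv2.boxPoints(r).round(0).tolist())
g=((h[...,1]<40)&(h[...,2]>150)).astype(np.uint8);g[:,225:]=0
b=((h[...,0]>105)&(h[...,0]<125)&(h[...,1]>60)&(h[...,2]>100)).astype(np.uint8)
N,_,st,ce=cv2.connectedComponentsWithStats(b)
for i in range(1,N):
    if st[i,4]>200: print('blue',st[i],onz(c,*ce[i],.038,True).round(3))
cv2.imwrite('pics/w2.png',cv2.resize(im[20:250,10:310,::-1],None,fx=2.6,fy=2.6))
E
```

```text
cover ((543.3718872070312, -123.44226837158203), (196.543212890625, 71.15930938720703), 6.424574851989746) [[442.0, -99.0], [450.0, -170.0], [645.0, -148.0], [637.0, -77.0]]
rib 0.065 ((529.5585327148438, -98.94001770019531), (64.96446228027344, 16.026376724243164), 6.730783939361572) [[496.0, -95.0], [498.0, -111.0], [563.0, -103.0], [561.0, -87.0]]
rib 0.087 ((534.1812744140625, -106.33562469482422), (60.4681510925293, 14.917145729064941), 6.7308125495910645) [[503.0, -102.0], [505.0, -117.0], [565.0, -110.0], [563.0, -95.0]]
blue [ 255   66   44   42 1374] [ 0.617 -0.232  0.038]
blue [263 181  35  33 915] [ 0.486 -0.252  0.038]
```

View pics/w2.png

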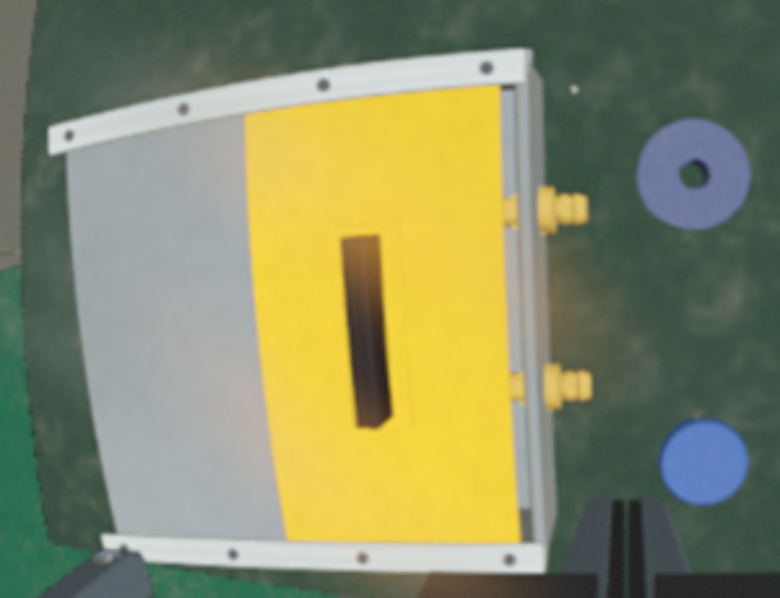

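```bash
python3 - <<'E'
from h import *
c=grab('wrist')
a=.1125;M=np.array([[np.cos(a),np.sin(a)],[-np.sin(a),np.cos(a)]])
for nm,u,v,z in [('FR',530,48,.071),('NR',546,572,.071),('FL',48,127,.071),('NL',102,535,.071),('covFR',501,85,.065),('covNR',521,540,.065),('covFL',244,115,.065),('covNL',285,540,.065),('ribNL',358,427,.087),('ribNR',377,427,.087),('ribFR',379,236,.087),('ribFL',341,238,.087),('fingers',627,505,.212)]:
    p=onz(c,10+u/2.6,20+v/2.6,z,True)[:2];print(nm,p.round(4),(M@p).round(4))
E
```

```text
FR [ 0.6598 -0.1627] [ 0.6373 -0.2357]
NR [ 0.4362 -0.1865] [ 0.4125 -0.2342]
FL [0.6323 0.0783] [0.6371 0.0068]
NL [0.4225 0.0538] [0.4259 0.0061]
covFR [ 0.6446 -0.1515] [ 0.6235 -0.2229]
covNR [ 0.4481 -0.1738] [ 0.4257 -0.223 ]
covFL [ 0.6313 -0.0359] [ 0.6233 -0.1065]
covNL [ 0.4335 -0.0574] [ 0.4243 -0.1057]
ribNL [ 0.5012 -0.1047] [ 0.4862 -0.1604]
ribNR [ 0.502  -0.1132] [ 0.4861 -0.1688]
ribFR [ 0.58   -0.1116] [ 0.5638 -0.176 ]
ribFL [ 0.5786 -0.0955] [ 0.5642 -0.1598]
fingers [ 0.528  -0.2142] [ 0.5006 -0.2721]
```

The box frame fits its given sizes: measured 225 × 242 mm, yaw 6.45°, with the cover at about 8 mm travel. Next I'll descend to the right of the rib.

>>> {"fn": "move_arm", "kwargs": {
  "commands": [
    [[0.018, -0.0355, 0, -0.017], [0.018, -0.0355, 0, 0], [0, 0, 0.04, 0], [0, 0, 0.04, 0], [0, 0, 0.03, 0], [0, 0, 0, 0], [0, 0, 0, 0]]
  ]
}}

```text
t: 2.25
position: [0.5412, -0.1487, 0.2912]
tool_rot: [3.137, 0.161, 0.002]
force: [0.5, -0.1, 0.1]
width: 0.004
```

```bash
cat >> h.py <<'E'
from scipy.spatial.transform import Rotation as R
A=.1125;M=np.array([[np.cos(A),np.sin(A)],[-np.sin(A),np.cos(A)]])
C=np.array([.525,-.1145])
def bx(p): return M@np.asarray(p)[:2]-C   # world -> box xy
def st():
    s=sensors.get_state();r=R.from_rotvec(s['tool_rot']).as_matrix()
    print('t',round(float(s['t']),2),'box xy',bx(s['position']).round(4),'tip z',round(s['position'][2]-.191,4),'yaw err',round(np.arctan2(r[1,0],r[0,0])-A,4),'F',s['force'].round(1),'w',round(float(s['width']),3))
E
python3 -c "
from h import *
grab('wrist','w3.png');st()"
```

```text
t 2.3 box xy [-0.004 -0.094] tip z 0.1004 yaw err -0.0097 F [-0.4 -0.2 -0.7] w 0.01
```

View pics/w3.png

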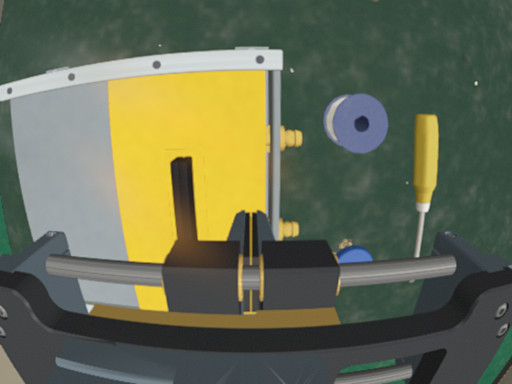

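The fingertip at (250,215) is over the cover, clear to the right of the rib at (183,195). I'll lower it the rest of the way and push.

>>> {"fn": "move_arm", "kwargs": {
  "commands": [
    [[0.002, 0, 0.015, -0.01], [0.002, 0, 0.014, 0], [0, 0, 0, 0], [0, -0.012, 0, 0], [0, -0.012, 0, 0], [0, -0.012, 0, 0], [0, -0.012, 0, 0], [0, -0.012, 0, 0], [0, -0.012, 0, 0], [0, -0.012, 0, 0], [0, -0.012, 0, 0]]
  ]
}}

```text
t: 3.4
position: [0.5348, -0.0462, 0.2644]
tool_rot: [3.133, 0.177, 0.013]
force: [-0.1, -2.2, -1.6]
width: 0.005
```

```bash
python3 -c "
from h import *
st()"
```

```text
t 3.4 box xy [0.0012 0.0085] tip z 0.0734 yaw err 0.0005 F [-0.1 -2.2 -1.6] w 0.005
```

>>> {"fn": "move_arm", "kwargs": {
  "commands": [
    [[0, -0.008, 0, 0], [0, -0.008, 0, 0], [0, -0.006, 0, 0], [0, -0.006, 0, 0], [0, -0.005, 0, 0], [0, -0.005, 0, 0]]
  ]
}}

```text
t: 4.0
position: [0.5306, -0.0085, 0.2645]
tool_rot: [3.121, 0.189, 0.015]
force: [2.0, -112.5, -9.9]
width: 0.007
```

```bash
python3 -c "
from h import *
st()"
```

```text
t 4.0 box xy [0.0013 0.0465] tip z 0.0735 yaw err 0.0085 F [   2.  -112.5   -9.9] w 0.007
```

The cover hit its stop and the force jumped to 112 N, close to the 120 N limit. I'll back off and lift.

>>> {"fn": "move_arm", "kwargs": {
  "commands": [
    [[0, 0.01, 0, 0], [0, 0.02, 0, 0], [0, 0.03, -0.02, -0.008], [0, 0.03, -0.05, 0], [0, 0.04, -0.05, 0], [-0.03, 0.04, -0.05, 0], [-0.03, 0, -0.02, 0], [0, 0, 0, 0], [0, 0, 0, 0]]
  ]
}}

```text
t: 4.9
position: [0.4963, -0.1634, 0.4315]
tool_rot: [3.119, 0.198, 0.014]
force: [-0.1, -0.4, 0.4]
width: 0.002
```

```bash
python3 -c "
from h import *
c=grab('wrist','w4.png');np.savez('f4.npz',**c);st()"
```

```text
t 4.95 box xy [-0.0501 -0.1034] tip z 0.2402 yaw err 0.0146 F [ 0.1 -0.3  0.4] w 0.006
```

View pics/w4.png

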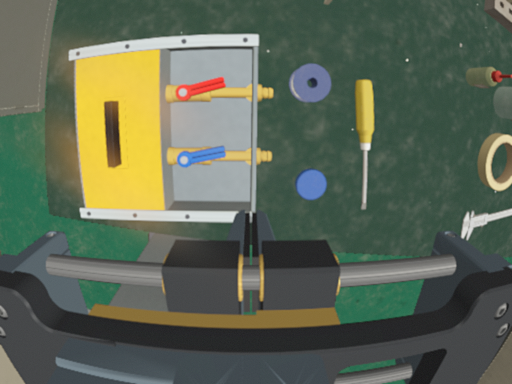

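The cover is fully aside and the chamber is open. Red is the far valve, with its hub at (183,92) and tip at (224,83). Blue is the near one, with its hub at (184,159) and tip at (224,151). I'll measure both, and the cover travel.

```bash
cat > m.py <<'E'
from h import *
def handles(c):
    im=c['frame'];h=cv2.cvtColor(im,cv2.COLOR_RGB2HSV)
    sat=(h[...,1]>140)&(h[...,2]>90);win=np.zeros(sat.shape,bool);win[30:225,80:256]=1
    for nm,m in (('red',((h[...,0]<8)|(h[...,0]>172))&sat&win),('blue',(h[...,0]>100)&(h[...,0]<125)&sat&win)):
        k=cv2.findContours(m.astype(np.uint8),0,cv2.CHAIN_APPROX_NONE)[0]
        if not k: continue
        k=max(k,key=cv2.contourArea)
        P=np.array([bx(onz(c,u,v,.050,True)) for u,v in k[:,0]])*1000
        r=cv2.minAreaRect(P.astype(np.float32));b=cv2.boxPoints(r)
        print(nm,cv2.contourArea(k),np.round(r[0]),np.round(r[1]),'box',b.round(0).tolist())
        for ax in((46,-30),(-38,-30)):
            q=P-ax;R_=np.hypot(*q.T);f=q[R_>.8*R_.max()].mean(0)
            if R_.max()<80: print('  about',ax,'tip R',R_.max().round(1),'angle',np.arctan2(f[0],-f[1]).round(3))
    y=((h[...,0]>18)&(h[...,0]<32)&(h[...,1]>180)&(h[...,2]>130)).astype(np.uint8);y[:,164:]=0
    k=max(cv2.findContours(y,0,cv2.CHAIN_APPROX_NONE)[0],key=cv2.contourArea)
    P=np.array([bx(onz(c,u,v,.065,True)) for u,v in k[:,0]])*1000
    print('cover y range',np.percentile(P[:,1],[1,99]).round(1),'x',np.percentile(P[:,0],[1,99]).round(1))
E
python3 -c "
from m import *
handles(np.load('f4.npz'))
c=np.load('f4.npz')
for u,v in((183,92),(184,159)): print('hub',bx(onz(c,u,v,.05,True)).round(4))
for u,v in((258,37),(259,47)): print('rail',bx(onz(c,u,v,.071,True)).round(4))
"
```

```text
red 492.5 [ 51. -47.] [19. 60.] box [[36.0, -19.0], [47.0, -78.0], [66.0, -75.0], [55.0, -16.0]]
  about (46, -30) tip R 48.0 angle 0.293
blue 428.0 [-33. -47.] [18. 59.] box [[-46.0, -19.0], [-38.0, -78.0], [-20.0, -76.0], [-28.0, -17.0]]
  about (-38, -30) tip R 48.1 angle 0.268
cover y range [  1.6 114.4] x [-96.7  76.9]
hub [ 0.0475 -0.0263]
hub [-0.036 -0.026]
rail [ 0.1105 -0.1155]
rail [ 0.0985 -0.1168]
```

The hub and right-wall readings (seen close up) both say my box centre is about 4 mm off in y, so I'm correcting it. Then I'll plan the arc, with the finger keeping its orientation while its corner rides along the handle's robot-side face.

```bash
sed -i 's/^C=.*/C=np.array([.5262,-.1106])/' h.py; python3 - <<'E'
from m import *
handles(np.load('f4.npz'));st()
d=np.load('f0.npz');f={k:d[k+'a'] for k in('mtx','pose')}
for u,v in((193,133),(303,160)): print('cab',onz(f,u,v,0).round(3))
ax=np.array([46,-30]);o=None
for t in np.r_[.1,.2:1.5:.15,1.571]:
    n=np.array([np.cos(t),np.sin(t)]);dd=np.array([np.sin(t),-np.cos(t)])
    p=ax+n*(-7-16*n[0]-13.5*n[1])+dd*(42-16*np.sin(t)+13.5*np.cos(t))
    print(t.round(2),p.round(1),'step dx,dy tool',None if o is None else ((p-o)*[1,-1]).round(1));o=p
E
```

```text
red 492.5 [ 49. -51.] [19. 60.] box [[35.0, -23.0], [45.0, -82.0], [64.0, -79.0], [54.0, -20.0]]
  about (46, -30) tip R 51.4 angle 0.245
blue 428.0 [-35. -51.] [18. 59.] box [[-47.0, -23.0], [-40.0, -82.0], [-22.0, -79.0], [-29.0, -20.0]]
  about (-38, -30) tip R 51.4 angle 0.217
cover y range [ -2.3 110.5] x [-97.9  75.7]
t 4.95 box xy [-0.0513 -0.1073] tip z 0.2402 yaw err 0.0146 F [ 0.1 -0.3  0.4] w 0.006
cab [0.77  0.095 0.   ]
cab [ 0.784 -0.237  0.   ]
0.1 [ 27.2 -86. ] step dx,dy tool None
0.2 [ 31.5 -86.1] step dx,dy tool [4.3 0.1]
0.35 [ 37.8 -85.4] step dx,dy tool [ 6.3 -0.7]
0.5 [ 44.  -83.7] step dx,dy tool [ 6.2 -1.6]
0.65 [ 49.8 -81.2] step dx,dy tool [ 5.9 -2.5]
0.8 [ 55.3 -77.8] step dx,dy tool [ 5.4 -3.4]
0.95 [ 60.1 -73.6] step dx,dy tool [ 4.8 -4.2]
1.1 [ 64.3 -68.8] step dx,dy tool [ 4.2 -4.8]
1.25 [ 67.7 -63.4] step dx,dy tool [ 3.4 -5.4]
1.4 [ 70.2 -57.5] step dx,dy tool [ 2.5 -5.8]
1.57 [ 72.  -50.5] step dx,dy tool [ 1.8 -7. ]
```

>>> {"fn": "move_arm", "kwargs": {
  "commands": [
    [[0.033, -0.0105, 0, 0.0146], [0.033, -0.0105, 0, 0], [0, 0, 0.045, 0], [0, 0, 0.045, 0], [0, 0, 0.03, 0], [0, 0, 0, 0], [0, 0, 0, 0]]
  ]
}}

```text
t: 5.65
position: [0.5662, -0.1306, 0.3014]
tool_rot: [3.124, 0.181, 0.004]
force: [-0.5, 0.2, 0.7]
width: 0.005
```

```bash
python3 -c "
from h import *
f=grab('side');grab('wrist','w5.png');cv2.imwrite('pics/s5.png',cv2.resize(f['frame'][100:230,160:320,::-1],None,fx=4,fy=4));st()"
```

```text
t 5.75 box xy [ 0.0217 -0.083 ] tip z 0.1115 yaw err 0.0033 F [-0.6 -0.4 -1.2] w 0.007
```

View pics/w5.png

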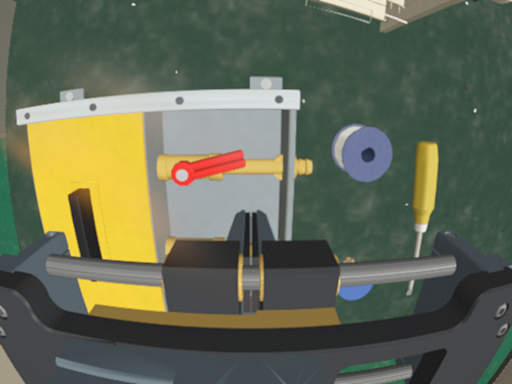

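The fingertip (250,215) sits on the robot side of the red handle, whose tip is at (243,157). I'll shift back a little and descend in two stages.

>>> {"fn": "move_arm", "kwargs": {
  "commands": [
    [[-0.008, 0.003, 0, 0.003], [0, 0, 0.03, 0], [0, 0, 0.02, 0], [0, 0, 0.012, 0], [0, 0, 0, 0], [0, 0, 0, 0]]
  ]
}}

```text
t: 6.35
position: [0.5601, -0.1376, 0.2474]
tool_rot: [3.119, 0.174, 0.026]
force: [-0.4, 0.4, 0.0]
width: 0.003
```

```bash
python3 -c "
from h import *
f=grab('side');cv2.imwrite('pics/s6.png',cv2.resize(f['frame'][100:230,160:320,::-1],None,fx=4,fy=4));st()"
```

```text
t 6.4 box xy [ 0.0149 -0.0889] tip z 0.0564 yaw err -0.0008 F [0.1 0.4 0.7] w 0.005
```

View pics/s6.png

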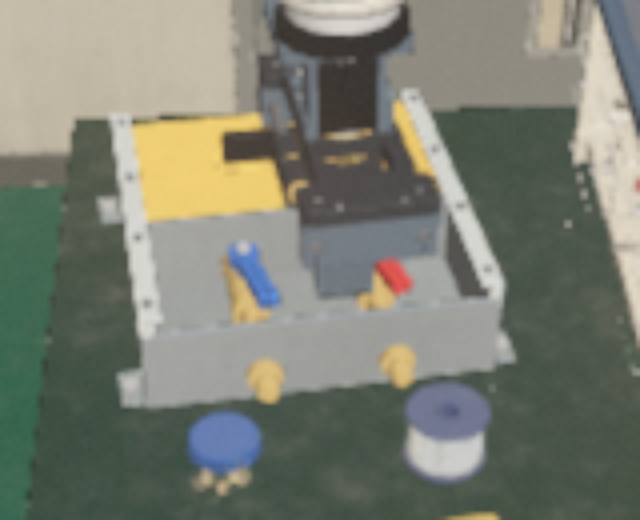

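The side view shows the finger at (340,280), between blue (255,275) and red (395,275), with clearance on both sides. I'll lower it and push along the first half of the arc.

>>> {"fn": "move_arm", "kwargs": {
  "commands": [
    [[0, 0, 0.008, 0], [0, 0, 0.008, 0], [0, 0, 0, 0], [0.008, -0.001, 0, 0], [0.008, -0.001, 0, 0], [0.0065, -0.001, 0, 0], [0.0065, -0.0015, 0, 0], [0.006, -0.0025, 0, 0]]
  ]
}}

```text
t: 7.2
position: [0.5977, -0.1267, 0.2328]
tool_rot: [3.118, 0.174, 0.029]
force: [-1.1, -3.1, -0.1]
width: 0.002
```

```bash
python3 -c "
from h import *
st();print(R.from_rotvec(sensors.get_state()['tool_rot']).as_matrix()[:,2].round(4))"
```

```text
t 7.2 box xy [ 0.0535 -0.0824] tip z 0.0418 yaw err -0.0008 F [-1.1 -3.1 -0.1] w 0.002
[ 0.0198 -0.018  -0.9996]
```

```bash
python3 -c "
from m import *
c=grab('wrist');f=grab('side');handles(c)
a=cv2.resize(c['frame'][60:260,100:300,::-1],(500,500));b=cv2.resize(f['frame'][130:210,190:310,::-1],None,fx=2.5,fy=2.5);b=cv2.copyMakeBorder(b,0,300,0,0,0)
cv2.imwrite('pics/s7.png',np.hstack([a,b]))"
```

```text
red 611.0 [ 69. -62.] [15. 29.] box [[55.0, -54.0], [70.0, -78.0], [83.0, -71.0], [68.0, -46.0]]
  about (46, -30) tip R 54.2 angle 0.613
cover y range [ -4. 103.] x [44.6 97. ]
```

View pics/s7.png

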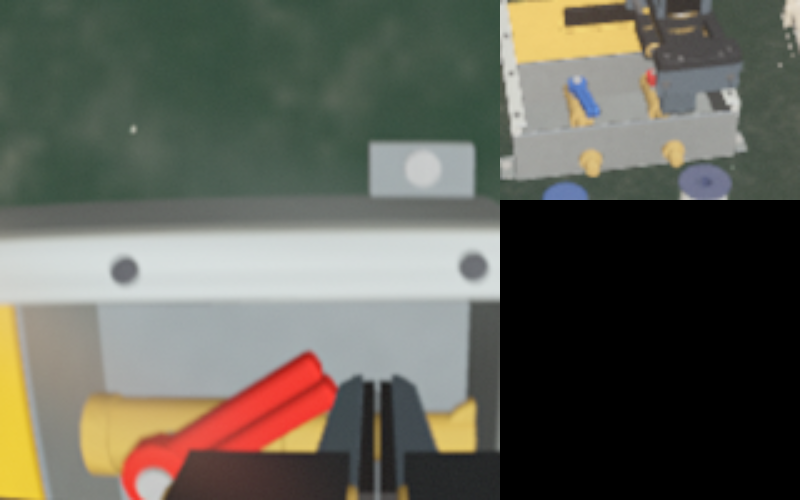

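The handle has turned to about 0.61 rad, and the finger's corner is near its very end because the tool is tilted by about 1.5°. I'll back off slightly, move inward along the handle, and continue with the tilt allowed for.

>>> {"fn": "move_arm", "kwargs": {
  "commands": [
    [[-0.0035, 0.0025, 0, 0], [-0.007, -0.01, 0, 0], [0, 0, 0, 0], [0.0025, -0.0015, 0, 0], [0.0052, -0.0034, 0, 0], [0.0045, -0.0042, 0, 0]]
  ]
}}

```text
t: 7.9
position: [0.5964, -0.1089, 0.2326]
tool_rot: [3.117, 0.174, 0.03]
force: [0.0, -4.2, -1.5]
width: 0.007
```

```bash
cat >> h.py <<'E'
def tip():
    s=sensors.get_state();r=R.from_rotvec(s['tool_rot']).as_matrix();p=s['position']+.191*r[:,2];print('tip box',bx(p).round(4),p[2].round(4),r[:,2].round(4))
E
python3 -c "
from m import *
st();tip();handles(grab('wrist'))"
```

```text
t 7.9 box xy [ 0.0542 -0.0646] tip z 0.0416 yaw err -0.001 F [ 0.  -4.2 -1.5] w 0.007
tip box [ 0.0576 -0.0685] 0.0417 [ 0.0202 -0.0181 -0.9996]
red 967.5 [ 77. -52.] [14. 32.] box [[59.0, -48.0], [85.0, -68.0], [94.0, -57.0], [68.0, -36.0]]
  about (46, -30) tip R 54.2 angle 0.944
cover y range [ -3.2 112.3] x [46.7 97. ]
```

The handle is now at about 0.94 rad and pushing well at 4 N. I'll carry on along the arc.

>>> {"fn": "move_arm", "kwargs": {
  "commands": [
    [[0.005, -0.0046, 0, 0], [0.004, -0.0052, 0, 0], [0.003, -0.0055, 0, 0]]
  ]
}}

```text
t: 8.25
position: [0.6077, -0.0908, 0.2322]
tool_rot: [3.118, 0.174, 0.028]
force: [-2.9, -2.8, 0.9]
width: 0.006
```

```bash
python3 -c "
from m import *
st();tip();handles(grab('wrist'))"
```

```text
t 8.25 box xy [ 0.0675 -0.0478] tip z 0.0412 yaw err -0.0008 F [-2.9 -2.8  0.9] w 0.006
tip box [ 0.0707 -0.0516] 0.0413 [ 0.0189 -0.0178 -0.9997]
red 339.0 [ 86. -35.] [14. 10.] box [[81.0, -42.0], [92.0, -42.0], [92.0, -28.0], [81.0, -28.0]]
  about (46, -30) tip R 47.2 angle 1.433
cover y range [ -0.8 112.6] x [63.  96.4]
```

>>> {"fn": "move_arm", "kwargs": {
  "commands": [
    [[0.001, -0.0025, 0, 0], [0, -0.0025, 0, 0]]
  ]
}}

```text
t: 8.5
position: [0.6088, -0.0848, 0.2322]
tool_rot: [3.117, 0.176, 0.03]
force: [-1.1, -28.7, -3.6]
width: 0.006
```

>>> {"fn": "move_arm", "kwargs": {
  "commands": [
    [[0, -0.0015, 0, 0]]
  ]
}}

```text
t: 8.6
position: [0.6086, -0.0843, 0.2322]
tool_rot: [3.114, 0.179, 0.031]
force: [-2.6, -30.1, -4.1]
width: 0.006
```

```bash
python3 -c "
from m import *
st();tip();handles(grab('wrist'))"
```

```text
t 8.6 box xy [ 0.0691 -0.0415] tip z 0.0412 yaw err 0.0023 F [ -2.6 -30.1  -4.1] w 0.006
tip box [ 0.0726 -0.046 ] 0.0413 [ 0.0209 -0.0213 -0.9996]
red 237.0 [ 87. -30.] [13.  8.] box [[83.0, -36.0], [91.0, -36.0], [91.0, -23.0], [83.0, -23.0]]
  about (46, -30) tip R 45.4 angle 1.579
cover y range [  4.9 112.1] x [64.9 96.2]
```

The stop has been reached: 30 N, with the handle at about 1.58 rad. I'll back straight off to the right, lift, and check from above.

>>> {"fn": "move_arm", "kwargs": {
  "commands": [
    [[0, 0.006, 0, 0], [0, 0.012, 0, 0], [0, 0, -0.03, 0], [0, 0, -0.05, 0], [-0.04, 0.01, -0.05, 0], [-0.045, 0.015, -0.05, 0], [-0.04, 0.01, -0.02, 0], [0, 0, 0, 0], [0, 0, 0, 0], [0, 0, 0, 0]]
  ]
}}

```text
t: 9.65
position: [0.505, -0.1431, 0.4132]
tool_rot: [3.114, 0.176, 0.039]
force: [0.6, -0.5, -0.4]
width: 0.004
```

```bash
python3 -c "
from m import *
st();c=grab('wrist','w8.png');handles(c)"
```

```text
t 9.65 box xy [-0.0405 -0.0883] tip z 0.2222 yaw err 0.0009 F [ 0.6 -0.5 -0.4] w 0.004
red 549.5 [ 67. -31.] [18. 60.] box [[37.0, -39.0], [97.0, -40.0], [97.0, -23.0], [37.0, -22.0]]
  about (46, -30) tip R 51.4 angle 1.563
blue 498.0 [-34. -51.] [19. 60.] box [[-47.0, -22.0], [-39.0, -82.0], [-21.0, -79.0], [-29.0, -20.0]]
  about (-38, -30) tip R 51.7 angle 0.233
cover y range [  3.  110.5] x [-98.2  88.3]
```

View pics/w8.png

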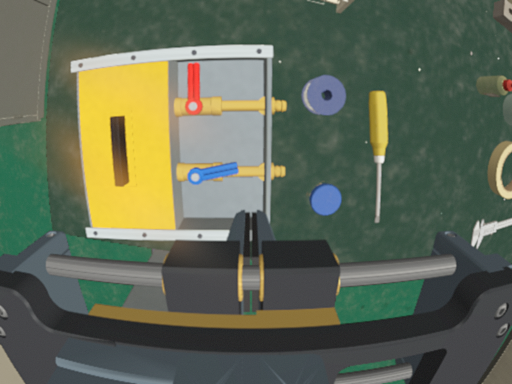

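The red handle (tip at (194,66), hub at (193,106)) points straight away from the robot, at 1.56 rad. Blue is unchanged, the cover is still against the left end, and the jar, spool and screwdriver are in place. I'm handing in.

```bash
python3 -c "
from h import *
print(job.sign_off())"
```

```text
the job is handed in; nothing more can be done
None
```

The job is done and handed in after about 10 s on the robot's clock. The cover was pushed to its left stop by the rib's right face, and the red handle was then pushed to its shut stop. I used only closed fingertips and gripped nothing.

**Last checks**
- **Red handle:** it measured 1.56 rad after the finger was withdrawn, and it had met its stop at about 30 N.
- **Blue handle:** it reads 0.23 rad against 0.22 before, which is within the measuring noise.
- **Cover:** it moved about 110 mm until it hit the stop, and both valves are uncovered. I did not measure its exact travel to better than a few mm.
- **Jar, spool and screwdriver:** the last picture shows them where they were. I did not re-measure their positions.

**What did not go cleanly**
- **Wrist force:** it read 112 N when the cover reached its stop, close to the 120 N limit. That was the reading at the end of the move, and I did not see the peak within it.
- **Box position:** my first estimate was about 4 mm off to the side. I corrected it once the valves were visible.
- **Finger contact:** a tool tilt of about 1.5° put the finger near the very end of the red handle halfway through the turn. I backed off and moved it inward before finishing.

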